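# Take the spent filter out of the fume extractor

## Robot

A 6-joint arm with a two-finger parallel gripper is mounted at the origin on a cart in front of the work surface, level with it; the furniture and walls round the work are solid. World frame = base frame: x ahead of the robot, y to its left, z up, the work surface at z = 0. Lengths are in mm, angles in rad, forces in N, time in s.
With the tool pointing down it reaches from about 350 to 925 mm from the base axis. Payload 6.4 kg.
Tool frame: the origin (TCP) lies midway between the tips of the shut fingers; the grasp point (between the pads) lies 19 mm behind it; z points along the fingers, y is the line along which they close (so a half turn about z gives the same grasp; the last joint's range is limited). The gripper opens to 85 mm and grips with 20 to 120 N. Pads are 22 mm wide; open, the fingers measure 114 mm over their backs; the gripper's body (76 mm by 85 mm) begins 54 mm behind the grasp point. The pads swing forward as they close: fully open they stand 13 mm farther back than shut.
Start: joints at [-1.434, 0.245, 1.558, -0, 1.339, -0.174], TCP at [198.788, -618.868, 231.29] pointing down, gripper open.
Joint ranges: [-3.13, 3.13], [-1.02, 2.26], [0.13, 2.54], [-0.95, 4.09], [0.21, 2.88], [-2.74, 2.74]. Speed limits (rad/s): [2.57, 2.57, 3.14, 3.14, 3.14, 3.14].

## Interface

Orientations are given as a 3x3 rotation matrix whose columns are the frame's x, y, z axes.
In Python, from station import read_state, imaging, job gives the robot as it stands. The module is installed in compiled form; this text tells all that it offers.
- The arm moves only by the tool carry_out, never from a script. Its argument "series" is a list that holds one entry, the list of rows, each a list of 6 numbers: the shift along the tool's x, y, z in m, then the turn, a rotation vector about the tool's x, y, z in rad. A call has 1 to 10 rows; each row is the pose to reach, as a shift and turn from the pose commanded when the call began, along the tool's axes at that moment; what a row does not reach only later rows make up. A row lasts 1/8 s, in which the tool goes at most 62.5 mm and 10.7 degrees, less where a joint would pass 70% of its speed; a pose out of reach is approached as far as the arm can. A call with a gripper value outside its range is refused whole. "fingers" is the opening in per cent of the stroke, from 0 (shut) to 100 (fully open), set as the call begins (left out, the last holds). The fingers move at their own pace and stop on an object; "newtons" is the grip in N (left out, the last holds). Time passes only in rows, so rows that repeat a pose let the fingers close. It gives the time, the measured TCP pose, the force, the opening and the grip force at its end, in the units of the state.
- read_state(): the state, without advancing time (a new reading comes with each control period).
- imaging.camera(name): name is "scene" or "top"; returns a dict with "pixels" (384x512x3 uint8, red, green, blue), "intrinsics" (3x3 intrinsics, pixels), "R" (3x3) and "t" (3): a world point X has camera coordinates R X + t. Camera axes: x right, y down, z forward; pixel columns grow to the right and rows downward; lengths in mm; the calibration is good to about 2 mm. A picture is of the moment at which its call begins. There is no depth.
- job.job_done(): hands the job in; it is judged then, once.
The state is a dict: "clock": time; "joint_pos": joint angles; "joint_vel": joint speeds; "effort": joint torques, N m; "eef_pos": TCP position; "ee_rot": TCP orientation; "wrist_force": force on the tool from outside, world axes, zero at the start; "moment": the same for the moment, N m; "gripper_width": finger opening in mm; "finger_force": force on a finger pad.
Only numpy, scipy, OpenCV 4.12 (cv2) and the standard library are available. Lean on these libraries where they do the work, as an engineer would, in place of code of your own. Each camera call takes 0.05 s, during which the arm holds its last target. There are 200 camera calls.

## Task

Switch the fume extractor off by pushing its orange toggle fully over to the back, then take out the spent filter cartridge (the one with red tabs and brown pleats): pinch its two sprung tabs together and lift it straight out of its bay. Set it down standing upright on the floor of the grey tray and let go only once it stands there, without dropping it; leave the good filter (blue tabs, white pleats) snapped in its bay and the extractor switched off.

Things in the scene. Friction and masses are not known exactly. Their poses are not given: they have to be found in the camera images.
- extractor: fume extractor, a fixed grey box 116 (its x) x 236 (its y) x 45 mm high, black intake slots along its front (-x) face; origin under its centre on the work surface, x to its back, y to its left, z up. In its flat top (deck, 45 mm up) are two filter bays, floors 12 mm up, and at its right (-y) end the toggle
- bay_left (a point): centre of the floor of the left bay: 75 mm to +y of the extractor's origin, 12 mm up. The bay mouth is 55 x 67 mm; a ledge at its front and back edge, 6 mm thick under the deck, holds the cartridge's hooks
- bay_right (a point): centre of the floor of the right bay, alike: 5 mm to -y of the extractor's origin, 12 mm up; either bay may hold the spent filter
- switch (a joint): orange toggle on a black block on the deck, 90 mm to -y of the extractor's origin: about 0 (up to 0.2) = leaning to the extractor's front (-x), on; 1.0 = leaning fully to its back (+x), off, fully over from about 0.9. Stiff hinge along the extractor's y, stays where it is left; a few newtons at the tip push it
- switch_tip (a point): centre of the 26 mm orange ball at the end of the toggle, 50 mm from its hinge, standing 110 to 117 mm above the work surface (ball top up to 130 mm); it moves towards the extractor's +x as it is pushed off
- spent_filter: spent filter cartridge, white plastic, brown pleats on top, red tabs; 62 mm (its y) wide, 70 mm tall, loose, about 0.17 kg. Origin at the centre of its flat 52 x 62 mm underside (on the bay floor at the start), z up, x through its two tabs (parallel to the extractor's x, ends not swapped). The deck lies 33 mm above the origin. Lifts only with both tabs pressed; carry it by the pressed tabs
- spent_filter_front_tab (a joint): inward travel of the red tab on the cartridge's front (-x) face: 0 = sprung out, 0.006 = pressed home. Slides straight in on a spring (4 N to start, 8.5 N at the end); a hook below the deck catches under the bay's ledge until the tab is 4 mm in
- spent_filter_back_tab (a joint): the same for the red tab on its back (+x) face. Outer faces of the two tabs: 53 mm apart at rest, 41 mm when both are pressed home
- spent_filter_front_pad (a point): middle of the ribbed outer thumb face of the front red tab, 59 mm above the cartridge's origin (26 mm above the deck), the place to pinch; the tab is 22 mm wide, 4 mm thick and ends 70 mm above the origin, the head between the tabs is 32 mm thick
- spent_filter_back_pad (a point): middle of the ribbed thumb face of the back red tab, alike
- good_filter: good filter cartridge in the other bay, alike but with white pleats and blue tabs; stays where it is
- tray: fixed open grey tray 150 x 150 mm outside, 28 mm high, walls and floor 4 mm thick; origin under its centre on the work surface, x and y along its sides

How it is judged (in metres and radians):
On the way, in this order (a step that is already met when the one before it is completed fails the run):
1. the extractor is switched off (value of joint switch above 0.85 rad), for 0.1 s.
2. both red tabs are pinched in while the spent filter is still down in its bay (value of joint each of spent_filter_front_tab, spent_filter_back_tab above 0.0035 m and z of spent_filter in the frame of extractor below 0.02 m), for 0.05 s.
3. the spent filter is lifted clear of the extractor (z of spent_filter in the frame of extractor above 0.05 m), for 0.05 s.
4. the spent filter is set down on the tray's floor while still held (z of spent_filter in the frame of tray below 0.012 m and horizontal distance between spent_filter and tray below 0.07 m and contact force between the fingers and spent_filter above 1 N), for 0.05 s.
At the end, for the whole second after the job is handed in: The spent filter stands upright (within 0.1 rad) and at rest on the floor of the tray, its underside within 4 mm of that floor; the toggle is fully over to off (above 0.85 rad); the good filter is within 8 mm of where it was, in its bay (horizontal distance between spent_filter and tray below 0.07 m and z of spent_filter in the frame of tray between 0.001 and 0.008 m and angle between spent_filter's own z axis and vertical below 0.1 rad and linear speed of spent_filter below 0.02 m/s and value of joint switch above 0.85 rad and distance of good_filter from where it was at the start of the episode below 0.008 m); the robot touches nothing.
It fails at once if the good filter is pulled out of its bay (distance of good_filter from where it was at the start of the episode above 0.015 m).
It also fails if it takes over 51 s, if anything falls off the work surface, if the arm or the gripper's body presses on something with over 40 N, if the wrist force passes 120 N, or if a joint passes its speed limit or range.

## Working session

There is one attempt and no reset: what is moved stays moved. The work goes in short steps, Python scripts to look and compute and a tool call to move; the robot and the scene stay as the last step left them, time stands still between calls to the robot, and variables do not carry over. Pictures are saved under pics/ and viewed, at most 10 in all, crops included, and the job is handed in when it is done.

Besides the shell and the picture viewer there is one more tool, called after "Emit:" as name([rows], argument=value, ...), one row to a line, values as JSON. carry_out: Moves the arm, as the interface text tells. Its arguments: {"type":"object","properties":{"series":{"type":"array","items":{"type":"array","items":{"type":"array","items":{"type":"number"}}}},"fingers":{"type":"number"},"newtons":{"type":"number"}},"required":["series"]}

```bash
mkdir -p pics
python3 - <<'E'
from station import read_state, imaging
import cv2,pickle
D={}
for n in("scene","top"):
    c=imaging.camera(n);D[n]=c
    cv2.imwrite(f"pics/{n}0.png",c["pixels"][:,:,::-1])
    print(n,c["intrinsics"],c["R"],c["t"])
pickle.dump(D,open("c0.pkl","wb"))
s=read_state();print(s)
E
```

```text
scene [[407.68162526   0.         251.36414881]
 [  0.         407.68162526 185.13044148]
 [  0.           0.           1.        ]] [[-0.7969815  -0.60363398 -0.02113084]
 [-0.40460995  0.55953008 -0.72333732]
 [ 0.44845432 -0.56793671 -0.69017144]] [370.57305057 292.3510848  771.73073986]
top [[356.89031507   0.         259.37149366]
 [  0.         356.89031507 187.53915468]
 [  0.           0.           1.        ]] [[ 0.01194049 -0.99955895  0.02719079]
 [-0.99313875 -0.0150186  -0.11597357]
 [ 0.11633079 -0.02561945 -0.99288005]] [-70.14087812 512.92652326 874.9863902 ]
{'clock': 0.1, 'joint_pos': array([-1.43408578e+00,  2.45761908e-01,  1.55891477e+00, -2.66598743e-05,
        1.33871734e+00, -1.74103419e-01]), 'joint_vel': array([-0.00015043, -0.00190787, -0.00316127, -0.00063555,  0.00039909,
        0.00036239]), 'effort': array([-9.54083989e-04, -4.30671215e+01, -3.27128005e+01, -2.32768616e-04,
        2.83521738e-03,  7.71953637e-06]), 'eef_pos': array([ 198.71756168, -618.33654151,  230.26703856]), 'ee_rot': array([[ 9.52083104e-01,  3.05839320e-01, -2.71201721e-04],
       [ 3.05839306e-01, -9.52081481e-01,  1.78101783e-03],
       [ 2.86499147e-04, -1.77862113e-03, -9.99998377e-01]]), 'wrist_force': array([-0.884631  , -0.31280783, -0.2402883 ]), 'moment': array([ 0.0475852 ,  0.00443207, -0.00808401]), 'finger_force': 0.0, 'gripper_width': 85.67340112562619}
```

View pics/scene0.png

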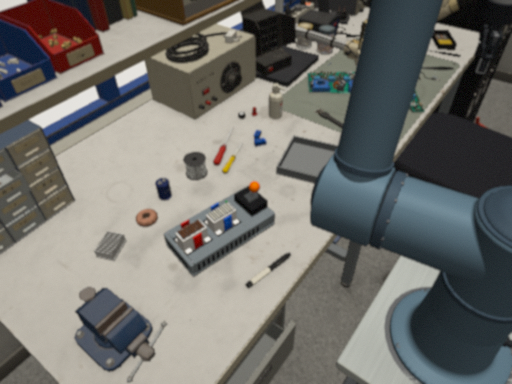

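View pics/top0.png

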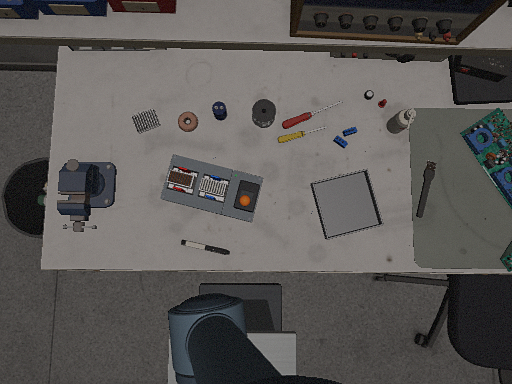

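The spent filter (red) is in the left bay at about (181,179) in the top view and the good one (blue) at (213,186). The ball is at (245,200) and the tray at (346,204). In the scene view the ball is at (254,187) and the red tabs are near (195,235).

```bash
cat > h.py <<'E'
import numpy as np,cv2
def cast(c,uv,z):
    d=np.linalg.inv(c["intrinsics"])@[uv[0],uv[1],1]
    R=np.array(c["R"]);t=np.array(c["t"]);o=-R.T@t;d=R.T@d
    return o+d*(z-o[2])/d[2]
def proj(c,X):
    p=c["intrinsics"]@(np.array(c["R"])@X+c["t"]);return p[:2]/p[2]
def tri(c1,u1,c2,u2):
    P=[c["intrinsics"]@np.c_[c["R"],c["t"]] for c in(c1,c2)]
    X=cv2.triangulatePoints(P[0],P[1],np.array(u1,float),np.array(u2,float));return (X[:3]/X[3]).ravel()
HS={"red":[(0,150,90,6,255,255),(174,150,90,180,255,255)],"blue":[(105,150,90,125,255,255)],"orange":[(8,170,130,20,255,255)]}
def blobs(c,col,box,amin=3):
    h=cv2.cvtColor(c["pixels"],cv2.COLOR_RGB2HSV);m=0
    for a in HS[col]: m=m|cv2.inRange(h,a[:3],a[3:])
    k=np.zeros_like(m);x0,y0,x1,y1=box;k[y0:y1,x0:x1]=m[y0:y1,x0:x1]
    n,_,st,ce=cv2.connectedComponentsWithStats(k)
    return [(ce[i].round(1).tolist(),st[i].tolist()) for i in range(1,n) if st[i,4]>=amin]
E
python3 - <<'E'
import pickle;from h import *
D=pickle.load(open("c0.pkl","rb"));T,S=D["top"],D["scene"]
bt=(155,145,270,225);bs=(160,175,280,275)
for col in HS: print(col,"top",blobs(T,col,bt),"scene",blobs(S,col,bs))
g=cv2.cvtColor(T["pixels"],cv2.COLOR_RGB2HSV)
def dark(box,z):
    x0,y0,x1,y1=box;m=np.zeros(g.shape[:2],np.uint8);m[y0:y1,x0:x1]=(g[y0:y1,x0:x1,2]<165)*255
    m=cv2.morphologyEx(m,cv2.MORPH_CLOSE,np.ones((9,9)))
    k=max(cv2.findContours(m,0,2)[0],key=cv2.contourArea)
    r=cv2.minAreaRect(k);p=cv2.boxPoints(r);W=np.array([cast(T,q,z) for q in p])
    print(r,W.round(1).tolist(),W.mean(0).round(1),[np.linalg.norm(W[i]-W[i-1]).round(1) for i in range(4)])
dark((150,145,275,228),45);dark((300,160,395,245),28)
a=cv2.resize(T["pixels"][145:230,155:270,::-1],None,fx=5,fy=5,interpolation=cv2.INTER_CUBIC)
cv2.imwrite("pics/ct.png",a)
E
```

```text
red top [([182.8, 168.0], [179, 167, 8, 3, 13]), ([177.4, 188.3], [173, 187, 9, 4, 17])] scene [([184.5, 223.6], [181, 221, 8, 7, 31]), ([197.6, 239.9], [193, 233, 10, 15, 91])]
blue top [([214.2, 176.2], [211, 175, 8, 3, 12]), ([209.3, 196.6], [205, 195, 9, 5, 19])] scene [([214.2, 206.0], [211, 204, 7, 5, 16]), ([227.4, 221.3], [224, 216, 8, 12, 62])]
orange top [([244.4, 200.2], [240, 196, 10, 10, 80])] scene [([253.9, 186.0], [249, 182, 10, 9, 70])]
((211.99996948242188, 185.99996948242188), (81.99998474121094, 123.99998474121094), 90.0) [[615.6, 213.3, 45.0], [621.3, -98.6, 45.0], [414.6, -100.1, 45.0], [411.0, 203.6, 45.0]] [515.6  54.5  45. ] [np.float64(204.9), np.float64(311.9), np.float64(206.7), np.float64(303.7)]
((346.9999694824219, 201.99996948242188), (93.99998474121094, 83.99998474121094), -0.0) [[373.2, -166.9, 28.0], [587.2, -167.1, 28.0], [591.4, -412.0, 28.0], [375.8, -405.1, 28.0]] [ 481.9 -287.8   28. ] [np.float64(238.2), np.float64(214.0), np.float64(244.9), np.float64(215.8)]
```

View pics/ct.png

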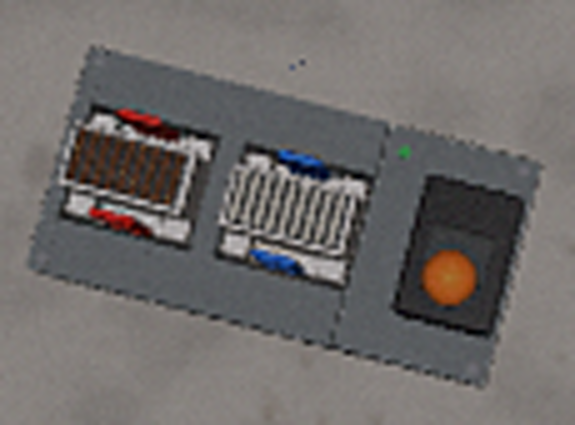

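The crop shows the deck corners at about (95,47), (540,160), (487,385) and (32,268), turned about 14°. The red tabs are at (148,123) and (118,218), and the ball is near the front of its block.

Run:
```python
import pickle;from h import *
D=pickle.load(open("c0.pkl","rb"));T,S=D["top"],D["scene"]
p=T["pixels"].astype(int)
def rect(box,z,thr):
    x0,y0,x1,y1=box;m=np.zeros(p.shape[:2],np.uint8)
    m[y0:y1,x0:x1]=((p[y0:y1,x0:x1,2]-p[y0:y1,x0:x1,0]>=thr))*255
    m=cv2.morphologyEx(m,cv2.MORPH_OPEN,np.ones((3,3)));m=cv2.morphologyEx(m,cv2.MORPH_CLOSE,np.ones((13,13)))
    k=max(cv2.findContours(m,0,2)[0],key=cv2.contourArea)[:,0]
    W=np.array([cast(T,q,z)[:2] for q in k],np.float32);r=cv2.minAreaRect(W);print(r)
print(p[165,215],p[210,180],p[205,345],p[240,300])
rect((150,145,275,228),45,3);rect((300,160,395,245),28,2)
q=lambda x,y:(155+(x+.5)/5-.5,145+(y+.5)/5-.5)
C=np.array([cast(T,q(*a),45) for a in((95,47),(540,160),(487,385),(32,268))]);print(C.round(1).tolist(),C.mean(0).round(1))
e=[np.linalg.norm(C[i]-C[i-1]).round(1) for i in range(4)];print(e)
d=C[0]-C[1]+C[3]-C[2];print("yaw of y",np.degrees(np.arctan2(-d[0],d[1])))
for a in((182.8,168),(177.4,188.3),(214.2,176.2),(209.3,196.6)):print("tab",cast(T,a,80).round(1))
print("ball",tri(T,(244.4,200.2),S,(253.9,186)).round(1), cast(T,(244.4,200.2),112).round(1),cast(S,(253.9,186),112).round(1))
```

```text
[87 89 94] [125 119 118] [109 107 108] [135 130 126]
((510.51959228515625, 56.43315124511719), (233.28150939941406, 116.11276245117188), 76.22600555419922)Traceback (most recent call last):
  File "<stdin>", line 11, in <module>
  File "<stdin>", line 8, in rect
ValueError: max() iterable argument is empty
```

Run:
```python
import pickle;from h import *
D=pickle.load(open("c0.pkl","rb"));T,S=D["top"],D["scene"]
for a in((182.8,168),(177.4,188.3),(214.2,176.2),(209.3,196.6)):print("tab",cast(T,a,80).round(1))
print("ball",tri(T,(244.4,200.2),S,(253.9,186)).round(1), cast(T,(244.4,200.2),112).round(1),cast(S,(253.9,186),112).round(1))
y=np.radians(-13.8);R=np.array([[np.cos(y),-np.sin(y)],[np.sin(y),np.cos(y)]]);O=np.array([510.5,56.4])
for n,a in dict(spent=(0,75),good=(0,-5),sw=(0,-90)).items():print(n,(O+R@a).round(1))
# tray: grey-level border by eye corners in top view
x=T["pixels"][160:245,300:395];s=cv2.cvtColor(x,cv2.COLOR_RGB2HSV)
m=((s[...,1]<9)|(s[...,2]<90)).astype(np.uint8)*255
m=cv2.morphologyEx(cv2.morphologyEx(m,cv2.MORPH_OPEN,np.ones((3,3))),cv2.MORPH_CLOSE,np.ones((9,9)))
k=max(cv2.findContours(m,0,2)[0],key=cv2.contourArea)[:,0]+[300,160]
W=np.array([cast(T,q,20)[:2] for q in k],np.float32);print("tray",cv2.minAreaRect(W))
```

```text
tab [552.5 122.5  80. ]
tab [503.3 133.5  80. ]
tab [533.8  46.8  80. ]
tab [484.5  57.2  80. ]
ball [474.6 -26.9 115.1] [474.5 -27.1 112. ] [477.  -29.3 112. ]
spent [528.4 129.2]
good [509.3  51.5]
sw [489. -31.]
tray ((476.7176208496094, -287.2569274902344), (149.9915771484375, 155.99295043945312), 14.910867691040039)
```

Emit:
carry_out([
  [[0.032,-0.04,0,0,0,-0.102],[0.064,-0.08,0,0,0,-0.204],[0.096,-0.12,0,0,0,-0.306],[0.128,-0.16,0,0,0,-0.408],[0.16,-0.2,0,0,0,-0.51],[0.192,-0.24,0,0,0,-0.612],[0.224,-0.28,0,0,0,-0.714],[0.256,-0.32,0,0,0,-0.816],[0.288,-0.36,0,0,0,-0.918],[0.32,-0.4,0,0,0,-1.019]],
], fingers=0, newtons=40)

```text
clock: 1.35
eef_pos: [381.2, -138.5, 231.1]
ee_rot: [[0.236, 0.972, 0.0], [0.972, -0.236, -0.0], [0.0, 0.0, -1.0]]
wrist_force: [0.6, 0.2, 0.0]
gripper_width: 0.1
finger_force: 0.0
```

Emit:
carry_out([
  [[0.05,0.006,0,0,0,0],[0.1,0.012,0,0,0,0],[0.13,0.017,0,0,0,0],[0.13,0.017,0.05,0,0,0],[0.13,0.017,0.1,0,0,0],[0.13,0.017,0.133,0,0,0],[0.13,0.017,0.133,0,0,0]],
])

```text
clock: 2.22
eef_pos: [426.1, -17.2, 95.6]
ee_rot: [[0.239, 0.971, -0.007], [0.971, -0.239, 0.002], [0.0, -0.007, -1.0]]
wrist_force: [-0.0, -0.0, -0.4]
gripper_width: 0.1
finger_force: 0.0
```

Emit:
carry_out([
  [[0,0.01,0,0,0,0],[0,0.02,0,0,0,0],[0,0.027,0,0,0,0],[0,0.034,0,0,0,0],[0,0.04,0,0,0,0],[0,0.046,0,0,0,0],[0,0.052,0,0,0,0],[0,0.056,0,0,0,0],[0,0.056,0,0,0,0]],
])

```text
clock: 3.35
eef_pos: [483.3, -31.4, 98.1]
ee_rot: [[0.239, 0.971, 0.0], [0.971, -0.239, 0.0], [0.0, 0.0, -1.0]]
wrist_force: [-0.4, 0.5, 0.1]
gripper_width: 0.0
finger_force: 0.1
```

Run:
```python
from h import *;from station import imaging,read_state
T=imaging.camera("top");S=imaging.camera("scene")
print(blobs(T,"orange",(155,145,290,225)),blobs(S,"orange",(160,160,290,275)))
a=np.hstack([cv2.resize(c["pixels"][y:y+90,x:x+110,::-1],None,fx=3.5,fy=3.5) for c,x,y in((T,180,140),(S,200,140))])
cv2.imwrite("pics/p1.png",a);print(read_state()["wrist_force"])
```

```text
[] [([243.2, 178.4], [240, 174, 7, 9, 49])]
[-1.06322101  0.29348554 -0.09931914]
```

View pics/p1.png

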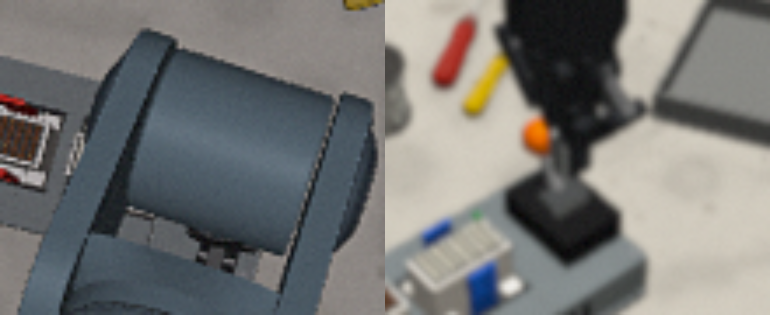

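The ball now leans to the back, at about (243,178) in the scene view and partly hidden by the finger. I'll push a little more to the stop.

Emit:
carry_out([
  [[0,0.003,0,0,0,0],[0,0.006,0,0,0,0],[0,0.009,0,0,0,0],[0,0.009,0,0,0,0]],
])

```text
clock: 3.95
eef_pos: [487.3, -32.3, 97.6]
ee_rot: [[0.238, 0.971, -0.014], [0.971, -0.237, 0.003], [-0.001, -0.014, -1.0]]
wrist_force: [-21.9, 3.5, 14.8]
gripper_width: -0.3
finger_force: 10.8
```

Emit:
carry_out([
  [[0,-0.02,0,0,0,0],[0,-0.045,0,0,0,0],[0,-0.045,-0.05,0,0,0],[0,-0.045,-0.1,0,0,0],[0,-0.1,-0.133,0,0,0],[0.04,-0.14,-0.133,0,0,0],[0.08,-0.14,-0.133,0,0,0],[0.08,-0.14,-0.133,0,0,0]],
], fingers=100)

```text
clock: 4.95
eef_pos: [375.2, 79.3, 232.1]
ee_rot: [[0.235, 0.972, 0.002], [0.972, -0.235, 0.0], [0.001, 0.002, -1.0]]
wrist_force: [0.2, 0.2, -0.5]
gripper_width: 85.6
finger_force: 0.0
```

Run:
```python
from h import *;from station import imaging,read_state
T=imaging.camera("top");S=imaging.camera("scene")
t=blobs(T,"orange",(155,145,290,225));s=blobs(S,"orange",(160,160,290,275));print(t,s)
if t and s:
    B=tri(T,t[0][0],S,s[0][0]);v=B[:2]-[489,-31];print(B,"ext x",.971*v[0]-.2385*v[1])
print("red",blobs(T,"red",(155,145,270,225)))
s=read_state();print(s["eef_pos"],s["wrist_force"],s["joint_pos"])
```

```text
[([248.6, 183.6], [244, 179, 10, 10, 81])] [([242.8, 179.3], [239, 176, 9, 7, 45])]
[513.95381116 -35.88526715 107.63558646] ext x 25.395286856773925
red [([182.4, 167.9], [178, 167, 9, 3, 14]), ([177.4, 188.3], [173, 187, 9, 4, 17])]
[375.19115424  77.60715268 231.59118825] [ 0.16795362  0.79601886 -0.18854226] [-9.41141035e-02 -4.48508397e-01  2.19752720e+00 -3.10313084e-04
  1.39171765e+00  1.45974939e-01]
```

Emit:
carry_out([
  [[0.028,0.045,0,0,0,0],[0.056,0.09,0,0,0,0],[0.086,0.1365,0,0,0,0],[0.086,0.1365,0.04,0,0,0],[0.086,0.1365,0.08,0,0,0],[0.086,0.1365,0.11,0,0,0],[0.086,0.1365,0.11,0,0,0],[0.086,0.1365,0.11,0,0,0]],
])

```text
clock: 6.05
eef_pos: [529.2, 127.8, 122.6]
ee_rot: [[0.24, 0.971, 0.002], [0.971, -0.24, -0.0], [0.0, 0.002, -1.0]]
wrist_force: [0.4, 0.0, 0.8]
gripper_width: 85.4
finger_force: 0.0
```

Run:
```python
from h import *;from station import imaging,read_state
S=imaging.camera("scene")
cv2.imwrite("pics/p2.png",cv2.resize(S["pixels"][150:280,130:290,::-1],None,fx=4.5,fy=4.5))
s=read_state();print(s["eef_pos"],s["ee_rot"]);p=s["eef_pos"][:2];d=np.array([528.2,128.6])-p;print(s["ee_rot"][:2,:2].T@d)
```

```text
[529.48977739 128.02080141 123.15180546] [[ 2.39550307e-01  9.70878763e-01  3.17467022e-03]
 [ 9.70883613e-01 -2.39551680e-01  5.38600648e-05]
 [ 8.12789178e-04  3.06933310e-03 -9.99994959e-01]]
[ 0.25336785 -1.39096547]
```

View pics/p2.png

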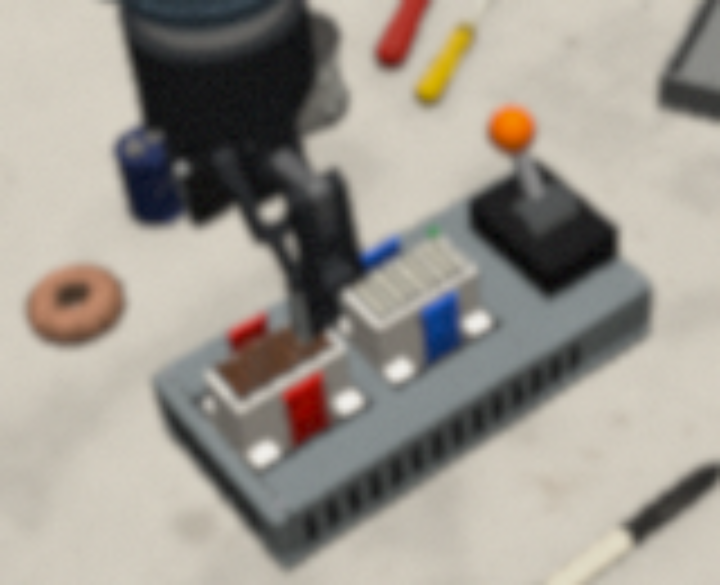

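The toggle leans back at (510,130) in the crop. The gripper is above the brown-pleated cartridge, with its red tabs at (305,405) and (248,330). I'll go down and pinch.

Emit:
carry_out([
  [[0,-0.001,0.02,0,0,0],[0,-0.001,0.04,0,0,0],[0,-0.001,0.055,0,0,0],[0,-0.001,0.065,0,0,0],[0,-0.001,0.071,0,0,0],[0,-0.001,0.071,0,0,0],[0,-0.001,0.071,0,0,0]],
])

```text
clock: 6.98
eef_pos: [527.5, 128.8, 50.8]
ee_rot: [[0.239, 0.971, 0.001], [0.971, -0.239, 0.0], [0.0, 0.001, -1.0]]
wrist_force: [-0.0, -0.9, 0.3]
gripper_width: 85.3
finger_force: 0.0
```

Emit:
carry_out([
  [[0,0,0,0,0,0],[0,0,0,0,0,0],[0,0,0,0,0,0],[0,0,0,0,0,0],[0,0,0,0,0,0],[0,0,0,0,0,0],[0,0,0,0,0,0],[0,0,0,0,0,0]],
], fingers=0, newtons=35)

```text
clock: 7.98
eef_pos: [527.9, 128.8, 52.6]
ee_rot: [[0.238, 0.971, 0.001], [0.971, -0.238, -0.0], [-0.0, 0.001, -1.0]]
wrist_force: [-5.4, -0.1, 13.8]
gripper_width: 37.3
finger_force: 35.5
```

Emit:
carry_out([
  [[0,0,-0.004,0,0,0],[0,0,-0.01,0,0,0],[0,0,-0.018,0,0,0],[0,0,-0.026,0,0,0],[0,0,-0.026,0,0,0]],
])

```text
clock: 8.6
eef_pos: [527.5, 128.9, 77.2]
ee_rot: [[0.239, 0.971, 0.001], [0.971, -0.239, 0.0], [0.0, 0.001, -1.0]]
wrist_force: [-0.4, -0.6, -2.5]
gripper_width: 36.8
finger_force: 35.7
```

Run:
```python
from h import *;from station import imaging,read_state
S=imaging.camera("scene")
cv2.imwrite("pics/p3.png",cv2.resize(S["pixels"][150:280,130:290,::-1],None,fx=4.5,fy=4.5))
s=read_state();print(s["eef_pos"],s["wrist_force"],s["gripper_width"],s["finger_force"])
```

```text
[527.11772008 128.82953984  76.63694237] [ 0.03471958 -0.40152124 -2.84514239] 37.132203244231 35.65010726451874
```

View pics/p3.png

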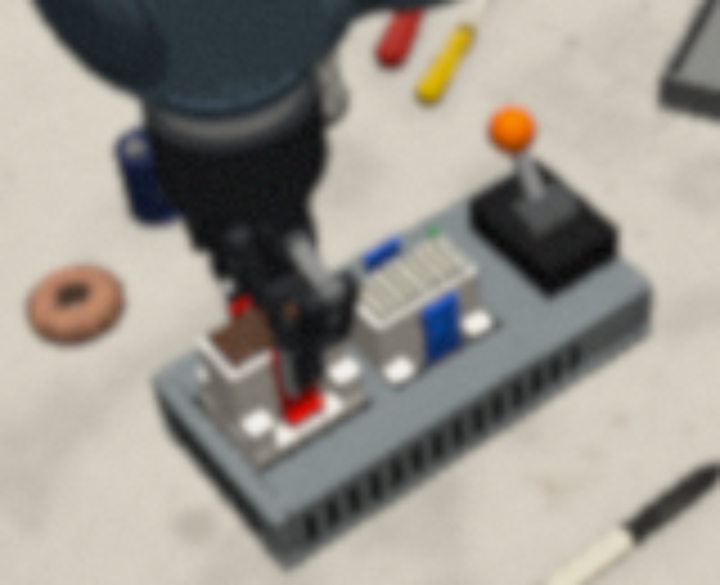

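The cartridge is rising with the gripper. I'll lift it clear.

Emit:
carry_out([
  [[0,0,-0.015,0,0,0],[0,0,-0.035,0,0,0],[0,0,-0.06,0,0,0],[0,0,-0.085,0,0,0],[0,0,-0.11,0,0,0],[0,0,-0.125,0,0,0],[0,0,-0.13,0,0,0],[0,0,-0.13,0,0,0]],
])

```text
clock: 9.65
eef_pos: [526.7, 128.8, 205.9]
ee_rot: [[0.239, 0.971, -0.001], [0.971, -0.239, 0.0], [-0.0, -0.001, -1.0]]
wrist_force: [-0.1, 0.2, -2.1]
gripper_width: 36.9
finger_force: 38.3
```

Emit:
carry_out([
  [[-0.02,0.002,0,0,0,0],[-0.055,0.006,0,0,0,0],[-0.095,0.011,0,0,0,0],[-0.135,0.016,0,0,0,0],[-0.175,0.021,0,0,0,0],[-0.215,0.026,0,0,0,0],[-0.255,0.031,0,0,0,0],[-0.295,0.035,0,0,0,0],[-0.33,0.04,0,0,0,0],[-0.36,0.043,0,0,0,0]],
])

```text
clock: 10.9
eef_pos: [482.0, -232.0, 204.9]
ee_rot: [[0.239, 0.971, -0.002], [0.971, -0.239, 0.002], [0.001, -0.002, -1.0]]
wrist_force: [-0.2, 1.0, -2.6]
gripper_width: 36.8
finger_force: 38.3
```

Emit:
carry_out([
  [[-0.025,0.003,0,0,0,0],[-0.045,0.005,0,0,0,0],[-0.056,0.007,0,0,0,0],[-0.056,0.007,0.03,0,0,0],[-0.056,0.007,0.06,0,0,0],[-0.056,0.007,0.09,0,0,0],[-0.056,0.007,0.11,0,0,0],[-0.056,0.007,0.12,0,0,0],[-0.056,0.007,0.12,0,0,0]],
])

```text
clock: 12.02
eef_pos: [476.2, -286.7, 85.8]
ee_rot: [[0.238, 0.971, -0.001], [0.971, -0.238, 0.001], [0.001, -0.001, -1.0]]
wrist_force: [-0.3, 0.1, -2.0]
gripper_width: 36.7
finger_force: 38.4
```

Run:
```python
from h import *;from station import imaging,read_state
S=imaging.camera("scene");T=imaging.camera("top")
a=np.hstack([cv2.resize(c["pixels"][y:y+110,x:x+110,::-1],None,fx=3.5,fy=3.5) for c,x,y in((T,290,145),(S,255,85))])
cv2.imwrite("pics/p4.png",a)
s=read_state();print(s["eef_pos"],s["ee_rot"],s["wrist_force"],s["gripper_width"],s["finger_force"])
```

```text
[ 476.91922818 -287.49651333   87.25626891] [[ 2.38474191e-01  9.71148043e-01  1.24057370e-03]
 [ 9.71148564e-01 -2.38472974e-01 -1.05278004e-03]
 [-7.26561981e-04  1.45584223e-03 -9.99998676e-01]] [ 0.77986059  0.1472403  -1.98827534] 36.391102340866794 38.36552381515503
```

View pics/p4.png

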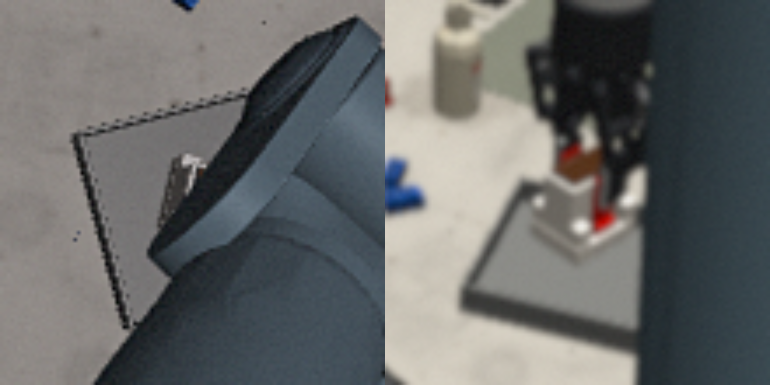

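The cartridge hangs upright over the tray (right panel, around (585,210)), still pinched. I'll lower it.

Emit:
carry_out([
  [[0,0,0.012,0,0,0],[0,0,0.024,0,0,0],[0,0,0.032,0,0,0],[0,0,0.036,0,0,0],[0,0,0.038,0,0,0],[0,0,0.039,0,0,0],[0,0,0.04,0,0,0],[0,0,0.04,0,0,0]],
])

```text
clock: 13.12
eef_pos: [476.4, -287.2, 46.4]
ee_rot: [[0.239, 0.971, 0.0], [0.971, -0.239, -0.0], [-0.0, 0.0, -1.0]]
wrist_force: [0.4, 0.7, -2.2]
gripper_width: 36.4
finger_force: 38.4
```

Emit:
carry_out([
  [[0,0,0.001,0,0,0],[0,0,0.002,0,0,0],[0,0,0.002,0,0,0]],
])

```text
clock: 13.5
eef_pos: [476.4, -287.3, 45.0]
ee_rot: [[0.239, 0.971, -0.0], [0.971, -0.239, -0.0], [-0.0, -0.0, -1.0]]
wrist_force: [-2.5, 0.7, 5.2]
gripper_width: 36.5
finger_force: 39.8
```

Emit:
carry_out([
  [[0,0,0,0,0,0],[0,0,0,0,0,0]],
])

```text
clock: 13.75
eef_pos: [476.4, -287.3, 45.0]
ee_rot: [[0.239, 0.971, -0.0], [0.971, -0.239, -0.0], [-0.0, -0.0, -1.0]]
wrist_force: [-3.5, 1.6, 5.7]
gripper_width: 36.7
finger_force: 40.0
```

Emit:
carry_out([
  [[0,0,0,0,0,0],[0,0,0,0,0,0],[0,0,0,0,0,0],[0,0,0,0,0,0],[0,0,0,0,0,0],[0,0,0,0,0,0],[0,0,0,0,0,0],[0,0,0,0,0,0]],
], fingers=100)

```text
clock: 14.75
eef_pos: [476.3, -287.1, 44.3]
ee_rot: [[0.239, 0.971, 0.0], [0.971, -0.239, 0.0], [0.0, 0.0, -1.0]]
wrist_force: [0.6, 0.2, 0.6]
gripper_width: 85.2
finger_force: 0.0
```

Emit:
carry_out([
  [[0,0,-0.01,0,0,0],[0,0,-0.03,0,0,0],[0,0,-0.06,0,0,0],[0,0,-0.1,0,0,0],[0,0,-0.15,0,0,0],[-0.05,0,-0.18,0,0,0],[-0.1,0,-0.18,0,0,0],[-0.15,0,-0.18,0,0,0],[-0.19,0,-0.18,0,0,0],[-0.19,0,-0.18,0,0,0]],
])

```text
clock: 16.0
eef_pos: [430.0, -474.1, 225.9]
ee_rot: [[0.242, 0.97, 0.001], [0.97, -0.242, -0.002], [-0.002, 0.001, -1.0]]
wrist_force: [0.4, 0.6, 0.0]
gripper_width: 85.1
finger_force: 0.0
```

Run:
```python
from h import *;from station import imaging,read_state
S=imaging.camera("scene");T=imaging.camera("top")
a=np.hstack([cv2.resize(c["pixels"][y:y+140,x:x+w,::-1],None,fx=2.4,fy=2.4) for c,x,y,w in((T,160,120,230),(S,240,60,95))])
cv2.imwrite("pics/p5.png",a)
print("orange",blobs(T,"orange",(155,145,290,225)),"blue",blobs(T,"blue",(200,165,222,203)))
s=read_state();print(s["eef_pos"],s["wrist_force"],s["gripper_width"],s["finger_force"],s["clock"])
```

```text
orange [([248.7, 183.7], [244, 179, 10, 10, 76])] blue [([214.2, 176.2], [211, 175, 8, 3, 12]), ([209.3, 196.6], [205, 195, 9, 5, 19])]
[ 431.00586321 -471.52794987  225.37601905] [-0.64170334 -0.02291398 -0.35965044] 85.6626788236967 0.0 16.1
```

View pics/p5.png

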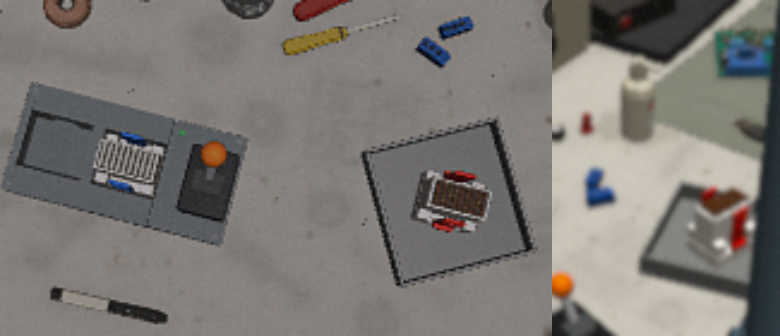

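The spent filter stands upright mid-tray, at about (455,200) in the crop. The left bay is empty, the good filter's tabs are at the same pixels as before, and the toggle is still off.

```bash
python3 -c "
from station import job
print(job.job_done())"
```

```text
the job is handed in; nothing more can be done
None
```

The extractor is switched off, the spent filter stands upright on the tray floor and is released, and the good filter is still in its bay; I handed the job in at about 16 s, and no verdict was returned.

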